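Raise a closed die dish to the viewing mark

TASK

Without picking it up, slide the red closed dish of threading dies off its side shelf onto the hinged plate of the viewing stand, so that it lies inside the white ring while the plate is flat. Then lift the plate by its black bar until the yellow pointer is level with the middle of the yellow collar on the post, and hold it steady there for 3 seconds so that the inspector across the bench can look. Lower the plate gently until it is flat again, dish still in the ring, and let go, leaving the grey dish, the collar, the gauges and the tray where they are.

Things in the scene. Friction and masses are not known exactly. Their poses are not given: they have to be found in the camera images.
- stand: Grey-green stand fixed to the bench. Origin on the bench; x towards the hinge (away from the robot), y along the hinge. Fixed shelves left and right (x -50 to 80, |y| 69 to 216 mm), tops 25 mm above the bench, level with the 6 mm dark hinged plate between them (3 mm gaps). A 12 mm high lip runs along the hinge side of plate and shelves, its face at x 73 to 76 mm; other edges are open.
- hinge (a point): Middle of the plate's hinge axis (stand x 80 mm, y 0, 22 mm above the bench), with the stand's axes; the axis runs along its y.
- plate (a joint): Tilt of the plate, rad: 0 flat, grows as the bar side is lifted (up to 1.0). No spring or catch, slightly damped: plate 0.4 kg plus the dish; it falls shut when let go.
- seat (a point): Centre of the white ring (116 mm outside) painted on the plate's upper face; 63 mm from the hinge axis towards the bar. Moves and tilts with the plate: x towards the hinge, y along it, z out of the plate.
- bar (a point): Middle of the plate's round black lifting bar, 10 mm thick, 100 mm long along the hinge direction (y), steel uprights 8 mm thick at its ends. On the flat plate it is 165 mm from the hinge axis towards the robot and 43 mm above it (65 mm above the bench); clear space below. Axes as seat; moves with the plate. The bar does not turn on its uprights but may turn between the fingers.
- pointer (a point): Middle of the yellow pointer block (12 x 12 x 6 mm) on the plate's front corner next to the post, 145 mm from the hinge axis, level with the axis when the plate is flat. Moves with the plate.
- collar (a point): Middle of the yellow collar (28 mm diameter, 16 mm tall, small dark screw) clamped on the post; its height, 82 to 117 mm above the bench, is the viewing mark. Stays put unless pushed hard. The steel post is 12 mm thick, 190 mm tall, at stand x -78, y 108 mm.
- red_dish: Closed round dish, red rim and clear lid over four steel dies, 100 mm diameter, 22 mm high, about 0.25 kg. Origin at the centre of its underside, z up. Starts on one of the two side shelves. Too wide to grip across.
- grey_dish: The same dish with a grey rim, on the other side shelf; not to be moved.
- ring_gauge: Loose steel ring, 56 mm outside, 28 mm hole, 18 mm high; origin at the centre of its underside. Bystander.
- plug_gauge: Loose steel plug gauge lying along its x, 115 mm long, 18 mm thick; origin under the middle of its handle. Bystander.
- tray: Red divided tray with dies, 200 x 150 x 35 mm; origin at the centre of its underside. Bystander.

How it is judged:
By the outcome, as a careful person would: the job done as asked, in the order asked, and still so for the second after the job is handed in, with the robot touching nothing.
It also fails if it takes over 72 s, if anything falls off the work surface, if the arm or the gripper's body presses on something with over 40 N, if the wrist force passes 120 N, or if a joint passes its speed limit or range.

ROBOT

A 6-joint arm with a two-finger parallel gripper is mounted at the origin on the work surface. World frame = base frame: x ahead of the robot, y to its left, z up, the work surface at z = 0. Lengths are in m, angles in rad, forces in N, time in s.
With the tool pointing down it reaches from about 0.275 to 0.825 m from the base axis. Payload 4.9 kg.
Tool frame: the origin (TCP) lies midway between the tips of the shut fingers; the grasp point (between the pads) lies 19 mm behind it (bot.grip_depth is the distance from the TCP to the grasp point, in m); y points along the fingers, x is the direction in which the jaws open and shut, and the axes are right-handed (so a half turn about y gives the same grasp; the last joint's range is limited). The gripper opens to 85 mm and grips with 20 to 120 N. Pads are 22 mm wide; open, the fingers measure 114 mm over their backs; the gripper's body (76 mm by 85 mm) begins 54 mm behind the grasp point. The pads swing forward as they close: fully open they stand 13 mm farther back than shut.
Start: joints at [-1.302, 0.326, -0.193, 1.052, 0, 1.437], TCP at [0.216, -0.506, 0.231] pointing down, gripper open.
Joint ranges: [-2.65, 2.65], [-0.97, 1.79], [-1.3, 1.35], [-1.93, 2.1], [-1.47, 1.37], [-3.14, 3.14]. Speed limits (rad/s): [2.57, 2.57, 3.14, 3.14, 3.14, 3.14].

INTERFACE

Orientations are given as a unit quaternion [w, x, y, z].
In Python, from cell import bot gives the robot as it stands. Calls block until the motion is done:
- bot.move_pose(position, orientation): joint-space move of the TCP to a pose.
- bot.move_linear(position, speed=0.15, rotation=None, until_force=None): straight line of the TCP; rotation=None keeps the orientation; speed is the mean speed in m/s. With until_force (N) it stops when the force on the tool has changed by that much, and returns True; else False.
- bot.goto_joints(angles): joint-space move.
- bot.set_gripper(opening, grasp_force=None): opening from 0.0 (shut) to 1.0 (fully open); grasp_force is the grip in N (None keeps the last); returns when the fingers have stopped.
- bot.wait(seconds).
- bot.solve_ik(position, orientation): joint angles nearest the present ones, or None.
- bot.camera(name): name is "side" or "top" or "wrist"; returns the picture (400x640x3 uint8, red, green, blue); there is no depth.
- bot.calibration(name): a dict with "mtx" (3x3 intrinsics, pixels), "k1" (the pictures are not rectified: a ray, as slopes to the right and down, at radius r is drawn at 1 + k1 r^2 times it, then the intrinsics apply), "extrinsics" (4x4, takes a point from world to camera coordinates); the wrist camera has in their place "hand_eye" (4x4, takes a point from camera to tool coordinates, whose origin is the TCP and whose axes are the tool frame's). Camera axes: x right, y down, z forward; pixel columns grow to the right and rows downward; lengths in m; the calibration is good to about 2 mm. A picture is of the moment at which its call begins: read the wrist's pose just before it. calibration takes no time and is no camera call.
A pose or a line that the arm cannot do raises bot.PlanningError and nothing moves.
- bot.close_job(): hands the job in, once; it reports no verdict.
Trained networks look in the newest picture that a camera, given by its name, has taken for a name from the list of things; names that differ only in an ending like _2 or _b are one class to them, and where a whole thing is asked for, a point or a joint stands for the part that bears it (a point fixed in the world has none). Each returns a list of dicts, best first, with "confidence" (0 to 1); they miss things now and then, are a little off and sometimes report something else, mostly with a low value. They report only what shows in the picture. A call takes as long as a camera call.
- bot.search_frame(camera, thing): "bbox" ([left, top, width, height] in pixels, round what is visible of it).
Readings, each from a call of its own:
- bot.read_clock(): time.
- bot.read_joint_positions(): joint angles.
- bot.read_joint_vel(): joint speeds.
- bot.read_joint_efforts(): joint torques, N m.
- bot.read_position(): TCP position.
- bot.read_tool_rot(): TCP orientation.
- bot.read_ft_force(): force on the tool from outside, world axes, zero at the start.
- bot.read_moment(): the same for the moment, N m.
- bot.read_gripper_width(): opening from 0.0 (shut) to 1.0 (fully open).
Only numpy, scipy, OpenCV 4.12 (cv2) and the standard library are available. Lean on these libraries where they do the work, as an engineer would, in place of code of your own. Each camera call takes 0.05 s, during which the arm holds its last target.

## Working session

There is one attempt and no reset: what is moved stays moved. The work goes in short steps, each a Python script; the robot and the scene stay as the last script left them, time stands still between calls to the robot, and variables do not carry over. Pictures are saved under pics/ and viewed, and the job is handed in when it is done.

```bash
ls; mkdir -p pics; python3 - <<'E'
from cell import bot
import cv2
for c in ["side","top","wrist"]:
    im=bot.camera(c); cv2.imwrite(f"pics/{c}0.png",im[:,:,::-1])
    print(c,bot.calibration(c))
    for t in ["stand","plate","seat","bar","pointer","collar","red_dish","grey_dish","ring_gauge","plug_gauge","tray"]:
        try:
            r=bot.search_frame(c,t); print(t,[(x['bbox'],round(x['confidence'],2)) for x in r[:3]])
        except Exception as e: print(t,e)
print(bot.read_clock())
E
```

```text
pics
side {'mtx': array([[391.94467454,   0.        , 319.51331246],
       [  0.        , 391.94467454, 198.13969961],
       [  0.        ,   0.        ,   1.        ]]), 'k1': 0.016040977020072074, 'extrinsics': array([[-0.8409516 , -0.54094362,  0.01343194,  0.4292381 ],
       [-0.41363681,  0.62664033, -0.66047444,  0.2833998 ],
       [ 0.34886244, -0.56098298, -0.75072838,  0.93499166],
       [ 0.        ,  0.        ,  0.        ,  1.        ]])}
stand [([245.4, 139.3, 115.3, 125.4], 0.6)]
plate [([285.3, 172.5, 70.4, 53.6], 0.74), ([156.7, 298.1, 17.4, 40.6], 0.42)]
seat [([285.2, 168.3, 67.4, 57.4], 0.55)]
bar [([286.2, 171.3, 68.5, 46.1], 0.79)]
pointer [([286.6, 174.7, 70.3, 50.4], 0.64)]
collar [([247.0, 141.1, 113.5, 127.4], 0.72)]
red_dish [([316.1, 144.5, 32.2, 32.5], 0.71)]
grey_dish [([274.3, 213.5, 36.8, 33.7], 0.96)]
ring_gauge []
plug_gauge [([156.8, 295.2, 14.4, 44.2], 0.71)]
tray [([155.7, 294.9, 16.7, 43.4], 0.64)]
top {'mtx': array([[518.98624174,   0.        , 324.20505467],
       [  0.        , 518.98624174, 196.79926153],
       [  0.        ,   0.     
[... 969 characters left out ...]
8, 175.2, 63.4, 64.4], 0.81)]
wrist {'mtx': array([[318.59471823,   0.        , 312.31590895],
       [  0.        , 318.59471823, 198.43129128],
       [  0.        ,   0.        ,   1.        ]]), 'k1': -0.056859616623658016, 'hand_eye': array([[ 9.99999916e-01,  2.88249821e-05, -4.09418436e-04,
         7.18114614e-04],
       [ 4.02424653e-04, -2.64940761e-01,  9.64264606e-01,
        -1.42011834e-01],
       [-8.06767218e-05, -9.64264690e-01, -2.64940750e-01,
         6.65069651e-02],
       [ 0.00000000e+00,  0.00000000e+00,  0.00000000e+00,
         1.00000000e+00]])}
stand []
plate []
seat []
bar []
pointer []
collar []
red_dish []
grey_dish []
ring_gauge []
plug_gauge []
tray []
1.8
```

View images.

View pics/side0.png

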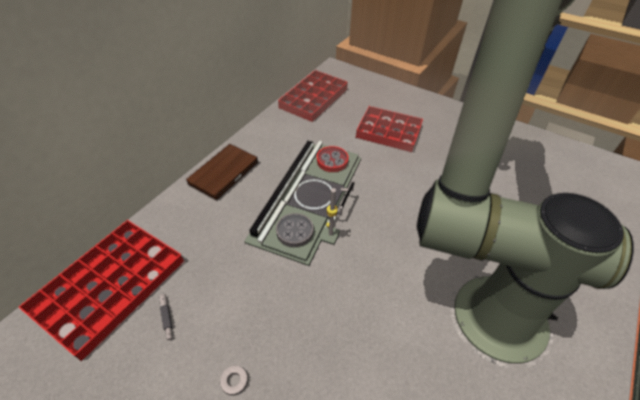

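View pics/top0.png

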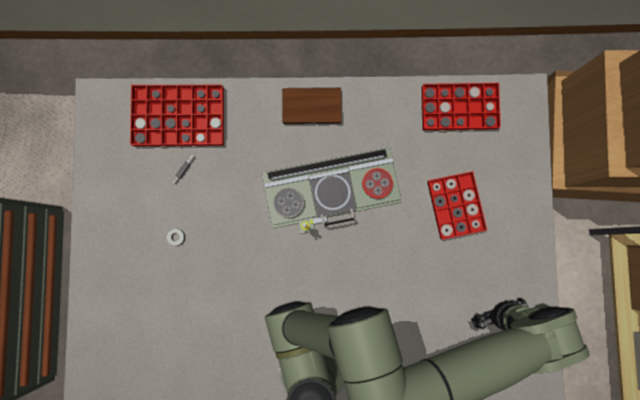

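```bash
python3 - <<'E'
import cv2
t=cv2.imread("pics/top0.png")[135:255,250:410]; cv2.imwrite("pics/topc.png",cv2.resize(t,None,fx=5,fy=5,interpolation=cv2.INTER_CUBIC))
t=cv2.imread("pics/side0.png")[130:280,220:380]; cv2.imwrite("pics/sidec.png",cv2.resize(t,None,fx=4,fy=4,interpolation=cv2.INTER_CUBIC))
E
```

```text
(no output)
```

View pics/topc.png

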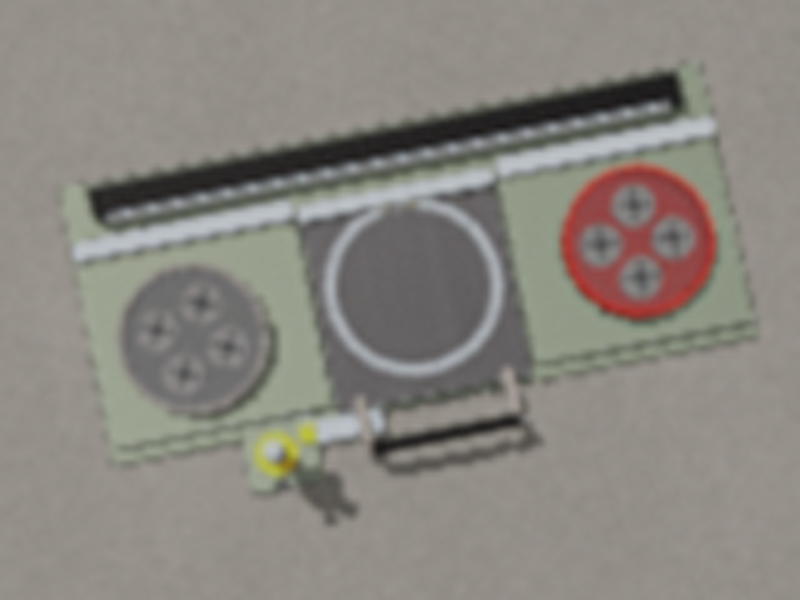

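View pics/sidec.png

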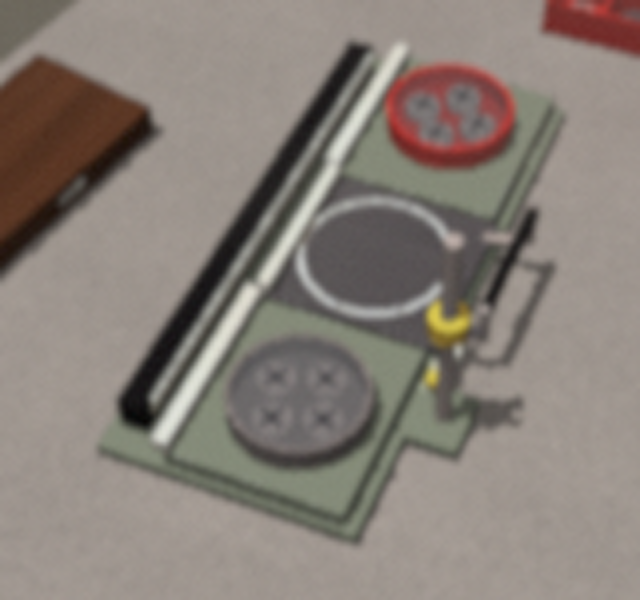

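```bash
cat > h.py <<'E'
import numpy as np, cv2
from scipy.spatial.transform import Rotation as R
def cam(bot,name,pq=None):
    c=bot.calibration(name); 
    if name=="wrist":
        p,q=pq; T=np.eye(4); T[:3,:3]=R.from_quat(np.roll(q,-1)).as_matrix(); T[:3,3]=p
        E=np.linalg.inv(T@c["hand_eye"])
    else: E=c["extrinsics"]
    return c["mtx"],c["k1"],E
def proj(C,P):
    K,k1,E=C; P=np.atleast_2d(P); X=P@E[:3,:3].T+E[:3,3]
    return cv2.projectPoints(X.reshape(-1,1,3),np.zeros(3),np.zeros(3),K,np.array([k1,0,0,0.]))[0].reshape(-1,2)
def onz(C,uv,z):
    K,k1,E=C
    n=cv2.undistortPoints(np.array(uv,float).reshape(-1,1,2),K,np.array([k1,0,0,0.])).reshape(-1,2)
    d=np.c_[n,np.ones(len(n))]@E[:3,:3]; o=-E[:3,:3].T@E[:3,3]
    return o+d*((z-o[2])/d[:,2])[:,None]
def quat(r):  # scipy Rotation -> wxyz
    return np.roll(r.as_quat(),1)
def st2w(S,P):
    x,y,a=S; P=np.atleast_2d(P); r=R.from_euler('z',a).as_matrix()
    return P@r.T+np.array([x,y,0])
E
python3 - <<'E'
from cell import bot
from h import *
C=cam(bot,"top")
f=lambda u,v:[250+u/5,135+v/5]
print("ring",onz(C,[f(414,287)],.025))
L=onz(C,[f(75,250),f(715,127)],.037);print("lip",L,np.linalg.norm(L[0]-L[1])); d=L[0]-L[1]; print("yaw",np.arctan2(-d[0],d[1]))
print("red",onz(C,[f(639,243)],.047),"grey",onz(C,[f(195,340)],.047))
print("collar",onz(C,[f(275,453)],.11), "bar",onz(C,[f(380,447),f(520,420)],.065))
print(bot.read_position(),bot.read_tool_rot())
E
```

```text
ring [[ 0.57280494 -0.06763533  0.025     ]]
lip [[ 0.59848806  0.156095    0.037     ]
 [ 0.67603632 -0.26805933  0.037     ]] 0.4311851430931789
yaw 0.18083304582278462
red [[ 0.59811581 -0.21528158  0.047     ]] grey [[0.53727317 0.07649179 0.047     ]]
collar [[0.46064975 0.02226051 0.11      ]] bar [[ 0.46536797 -0.04381326  0.065     ]
 [ 0.48186654 -0.1343969   0.065     ]]
[ 0.21560719 -0.50597955  0.23127602] [ 0.5899153  -0.58991304  0.38987846 -0.38986834]
```

```bash
cat >> h.py <<'E'
def rot(yaw,xdir,pitch=0):
    """tool rotation; xdir: tool x in stand xy; y down; pitch about stand y tips the fingers forward (+x)"""
    x=np.array([xdir[0],xdir[1],0.]); y=np.array([0,0,-1.]); M=np.c_[x,y,np.cross(x,y)]
    return R.from_euler('z',yaw)*R.from_euler('y',-pitch)*R.from_matrix(M)
E
cat > v1.py <<'E'
from cell import bot
from h import *
S0=(0.558,-0.070,0.181)
def view(n,p,pitch):
    r=rot(S0[2],(0,1),pitch); P=st2w(S0,p)[0]
    bot.move_pose(P,quat(r)); bot.wait(.1)
    pq=(bot.read_position(),bot.read_tool_rot()); im=bot.camera("wrist")
    cv2.imwrite(f"pics/{n}.png",im[:,:,::-1]); np.savez(n,p=pq[0],q=pq[1])
    print(n,pq,bot.read_clock(), bot.read_joint_positions())
    for t in ["stand","seat","collar","pointer","bar","red_dish","grey_dish"]:
        print(t,[(np.round(x['bbox'],1).tolist(),round(x['confidence'],2)) for x in bot.search_frame("wrist",t)[:2]])
for p,pi in [((-.02,0,.25),0),((-.10,0.03,.22),.6)]: print(bot.solve_ik(st2w(S0,p)[0],quat(rot(S0[2],(0,1),pi))))
view("w1",(-.02,0,.25),0)
view("w2",(-.10,0.03,.22),.6)
E
python3 v1.py
```

```text
[-0.27175548  0.30210065 -0.17781079  1.09088489  0.         -0.45275548]
[-0.5516875  -0.18449681 -0.97041983  0.31439062  0.38728117 -0.63875564]
w1 (array([ 0.53823489, -0.07441862,  0.24995676]), array([ 0.45318778, -0.45320195, -0.54272191,  0.54284599])) 3.9 [-2.73141654e-01  3.02199831e-01 -1.77803662e-01  1.09088351e+00
 -1.04005611e-04 -4.52626498e-01]
stand [([130.8, 92.9, 368.9, 198.0], 0.59)]
seat [([250.7, 109.9, 146.4, 148.6], 0.58), ([597.1, 292.3, 42.8, 45.5], 0.16)]
collar [([418.4, 92.6, 38.2, 47.1], 0.81)]
pointer [([253.7, 107.6, 144.5, 149.7], 0.74)]
bar [([257.1, 110.7, 139.9, 147.1], 0.67)]
red_dish [([135.2, 157.0, 93.6, 92.1], 0.91)]
grey_dish [([394.3, 151.8, 91.8, 89.0], 0.55)]
w2 (array([ 0.4566785 , -0.05968364,  0.22184046]), array([-0.29752735,  0.56674598,  0.67956097, -0.3584318 ])) 5.1833 [-0.55061255 -0.18195983 -0.96499796  0.3153574   0.38688    -0.63859976]
stand [([80.1, 49.6, 417.2, 182.7], 0.86)]
seat [([210.8, 75.6, 173.2, 125.2], 0.79)]
collar [([395.6, 110.7, 39.6, 49.2], 0.87)]
pointer [([215.8, 75.2, 165.7, 128.1], 0.82), ([0.0, 96.3, 32.6, 52.3], 0.48)]
bar [([1.4, 92.0, 33.1, 55.7], 0.68), ([216.6, 78.5, 165.5, 124.2], 0.57)]
red_dish [([105.4, 117.6, 93.5, 80.8], 0.75), ([215.4, 71.5, 165.6, 129.3], 0.57)]
grey_dish [([375.3, 113.0, 92.8, 83.8], 0.91)]
```

View pics/w1.png

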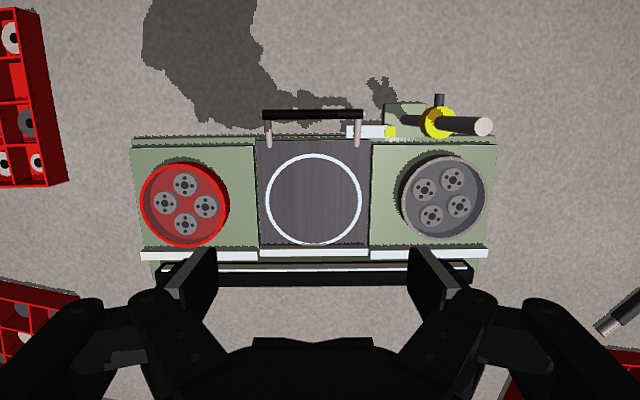

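View pics/w2.png

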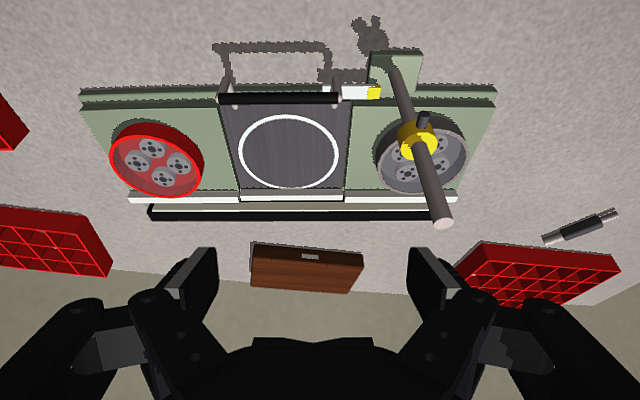

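```bash
python3 - <<'E'
import cv2
t=cv2.imread("pics/w1.png")[80:270,120:320]; cv2.imwrite("pics/w1a.png",cv2.resize(t,None,fx=3.1,fy=3.1,interpolation=cv2.INTER_CUBIC))
t=cv2.imread("pics/w1.png")[80:270,320:520]; cv2.imwrite("pics/w1b.png",cv2.resize(t,None,fx=3.1,fy=3.1,interpolation=cv2.INTER_CUBIC))
t=cv2.imread("pics/w2.png")[40:240,330:510]; cv2.imwrite("pics/w2b.png",cv2.resize(t,None,fx=3,fy=3,interpolation=cv2.INTER_CUBIC))
E
```

```text
(no output)
```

View pics/w1a.png

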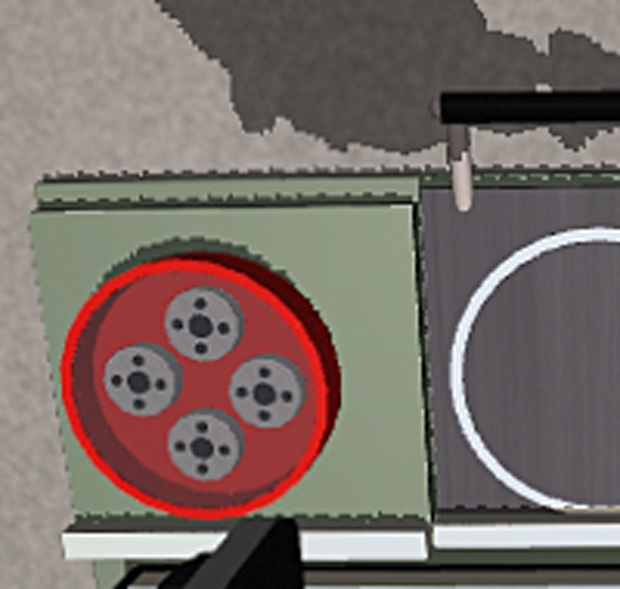

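View pics/w1b.png

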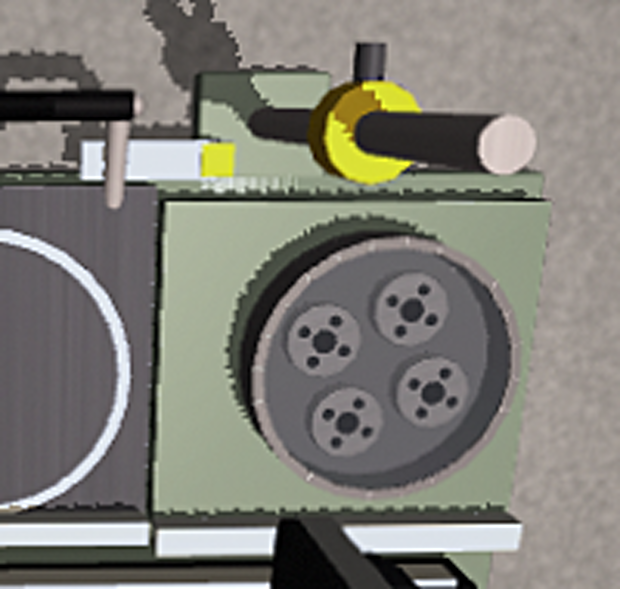

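View pics/w2b.png

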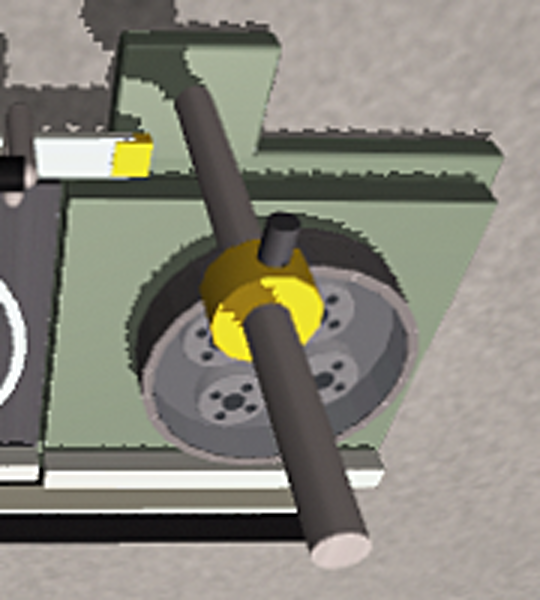

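```bash
cat > fit.py <<'E'
from cell import bot
from h import *
from scipy.optimize import least_squares, minimize_scalar
W={n:cam(bot,"wrist",(np.load(n+".npz")['p'],np.load(n+".npz")['q'])) for n in ["w1","w2"]}
a=lambda u,v:(120+u/3.1,80+v/3.1); b=lambda u,v:(320+u/3.1,80+v/3.1); c=lambda u,v:(330+u/3,40+v/3)
F=[("w1",(-.05,-.216,.025),a(32,212)),("w1",(-.05,-.069,.025),a(412,206)),("w1",(-.05,.069,.025),b(165,200)),("w1",(-.05,.216,.025),b(550,200)),
("w1",(-.085,-.05,.065),a(441,108)),("w1",(-.085,.05,.065),b(135,104)),("w1",(-.078,.108,.190),b(507,144)),
("w2",(-.078,.108,.190),c(340,551)),("w2",(-.05,.069,.025),c(68,198)),("w2",(-.05,.216,.025),c(496,200))]
ims={n:cv2.imread(f"pics/{n}.png") for n in W}
# ring ellipse
for n,(x0,y0,x1,y1) in {"w1":(258,148,368,246),"w2":(230,105,346,195)}.items():
    m=np.zeros((400,640),np.uint8); s=ims[n][y0:y1,x0:x1]; m[y0:y1,x0:x1]=((s.min(2)>150)*255)
    k,l,st,ce=cv2.connectedComponentsWithStats(m); i=1+np.argmax(st[1:,2]); 
    cs=max(cv2.findContours((l==i).astype(np.uint8),cv2.RETR_EXTERNAL,cv2.CHAIN_APPROX_NONE)[0],key=len)
    e=cv2.fitEllipse(cs); print(n,"ring",e,st[i]); 
    F.append((n,(.017,0,.025),e[0]))
def res(S): return np.concatenate([proj(W[n],st2w(S,P))[0]-np.array(uv) for n,P,uv in F])
s=least_squares(res,(0.558,-.07,.181),loss='soft_l1'); S=s.x; print("S",S); print(np.round(res(S).reshape(-1,2),1).tolist())
for n in W:
    g=st2w(S,np.c_[.017+.058*np.cos(np.arange(0,6.3,.1)),.058*np.sin(np.arange(0,6.3,.1)),np.full(63,.025)]); print(n,"pred ring",cv2.fitEllipse(proj(W[n],g).astype(np.float32)))
# collar
def mask(n):
    h=cv2.cvtColor(ims[n],cv2.COLOR_BGR2HSV); return ((h[...,0]>18)&(h[...,0]<35)&(h[...,1]>150)&(h[...,2]>60)).astype(np.uint8)
t=np.arange(0,6.3,.1)
for n,(x0,y0,x1,y1) in {"w1":(415,95,470,145),"w2":(392,105,445,165)}.items():
    m=np.zeros((400,640),np.uint8); m[y0:y1,x0:x1]=mask(n)[y0:y1,x0:x1]; m=cv2.morphologyEx(m,cv2.MORPH_OPEN,np.ones((2,2)))
    pts=np.argwhere(m)[:,::-1]; hu=cv2.convexHull(pts.astype(np.int32)); M=cv2.fillConvexPoly(np.zeros_like(m),hu,1); print(n,cv2.boundingRect(hu))
    best=[]
    for h in np.arange(.078,.122,.001):
        P=np.r_[[[ -.078+.014*np.cos(q),.108+.014*np.sin(q),h+z] for q in t for z in(-.008,.008)]]
        D=cv2.fillConvexPoly(np.zeros_like(m),cv2.convexHull(np.round(proj(W[n],st2w(S,P))).astype(np.int32)),1)
        best.append(((D&M).sum()/(D|M).sum(),round(h,3)))
    print(n,sorted(best)[-5:])
# red dish rim
for n in W:
    h=cv2.cvtColor(ims[n],cv2.COLOR_BGR2HSV)
    x,y,w,hh={"w1":(130,150,108,102),"w2":(100,112,110,92)}[n]
    m=np.zeros((400,640),np.uint8); m[y:y+hh,x:x+w]=(((h[...,0]<8)|(h[...,0]>172))&(h[...,1]>200)&(h[...,2]>200))[y:y+hh,x:x+w]
    cs=max(cv2.findContours(m,cv2.RETR_EXTERNAL,cv2.CHAIN_APPROX_NONE)[0],key=len)
    hu=cv2.convexHull(cs); e=cv2.fitEllipse(hu); p=onz(W[n],[e[0]],.047)[0]
    r=R.from_euler('z',-S[2]).apply(p-[S[0],S[1],0]); print(n,"red",np.round(e[0],1),np.round(e[1],1),p,"stand",r)
np.save("S",S)
E
python3 fit.py
```

```text
w1 ring ((313.1596374511719, 199.5373077392578), (89.16798400878906, 93.3211441040039), 88.20223236083984) [ 265  153   97   91 1028]
w2 ring ((288.026123046875, 152.09259033203125), (72.30233764648438, 97.05458068847656), 95.52580261230469) [238 114 101  74 922]
S [ 0.55765088 -0.07076898  0.18962245]
[[-2.4, -0.2], [-0.4, -0.5], [-0.4, 0.2], [0.5, -0.2], [-0.0, -0.2], [-1.1, 0.0], [-0.0, -0.3], [0.6, -0.0], [0.1, 0.2], [1.0, 0.5], [0.0, 2.0], [0.3, 4.2]]
w1 pred ring ((313.20269775390625, 199.70631408691406), (93.25242614746094, 96.82160949707031), 89.44939422607422)
w2 pred ring ((288.05633544921875, 151.9274444580078), (75.25051879882812, 100.79064178466797), 95.52191162109375)
w1 (425, 107, 31, 33)
w1 [(np.float64(0.7378048780487805), np.float64(0.114)), (np.float64(0.740578439964943), np.float64(0.113)), (np.float64(0.7426796805678794), np.float64(0.11)), (np.float64(0.7427312775330397), np.float64(0.112)), (np.float64(0.7451154529307282), np.float64(0.111))]
w2 (398, 121, 41, 40)
w2 [(np.float64(0.8627450980392157), np.float64(0.115)), (np.float64(0.8634510869565217), np.float64(0.111)), (np.float64(0.8649561107359892), np.float64(0.113)), (np.float64(0.8655405405405405), np.float64(0.114)), (np.float64(0.8702445652173914), np.float64(0.112))]
w1 red [182.1 205.1] [79.1 88.6] [ 0.59902984 -0.2151265   0.047     ] stand [ 0.01342759 -0.14956942  0.047     ]
w2 red [154.1 166.1] [56.5 95.4] [ 0.59540856 -0.21509558  0.047     ] stand [ 0.00987704 -0.14885648  0.047     ]
```

```bash
cat > ov.py <<'E'
from cell import bot
from h import *
S=np.load("S.npy"); t=np.linspace(0,2*np.pi,73)
def circ(x,y,z,r): return st2w(S,np.c_[x+r*np.cos(t),y+r*np.sin(t),np.full(73,z)])
out=[]
for n,(x0,y0,x1,y1) in {"w1":(410,85,480,155),"w2":(385,95,455,165)}.items():
    C=cam(bot,"wrist",(np.load(n+".npz")['p'],np.load(n+".npz")['q']))
    for h in(.109,.112,.115):
        im=cv2.resize(cv2.imread(f"pics/{n}.png")[y0:y1,x0:x1],None,fx=3.7,fy=3.7,interpolation=cv2.INTER_CUBIC)
        for z in(-.008,.008):
            p=(proj(C,circ(-.078,.108,h+z,.014))+.5-[x0,y0])*3.7; cv2.polylines(im,[np.round(p).astype(int)],True,(255,0,255) if z>0 else (0,255,0))
        out.append(im)
cv2.imwrite("pics/ovc.png",np.vstack([np.hstack(out[:3]),np.hstack(out[3:])]))
out=[]
for n,(x0,y0,x1,y1) in {"w1":(125,145,240,255),"w2":(95,105,210,215)}.items():
    C=cam(bot,"wrist",(np.load(n+".npz")['p'],np.load(n+".npz")['q']))
    im=cv2.resize(cv2.imread(f"pics/{n}.png")[y0:y1,x0:x1],None,fx=3.4,fy=3.4,interpolation=cv2.INTER_CUBIC)
    for z,c in((.047,(255,0,0)),(.025,(0,255,0))):
        p=(proj(C,circ(.0125,-.1495,z,.05))+.5-[x0,y0])*3.4; cv2.polylines(im,[np.round(p).astype(int)],True,c)
    out.append(im)
cv2.imwrite("pics/ovd.png",np.hstack(out))
E
python3 ov.py
```

```text
(no output)
```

View pics/ovc.png

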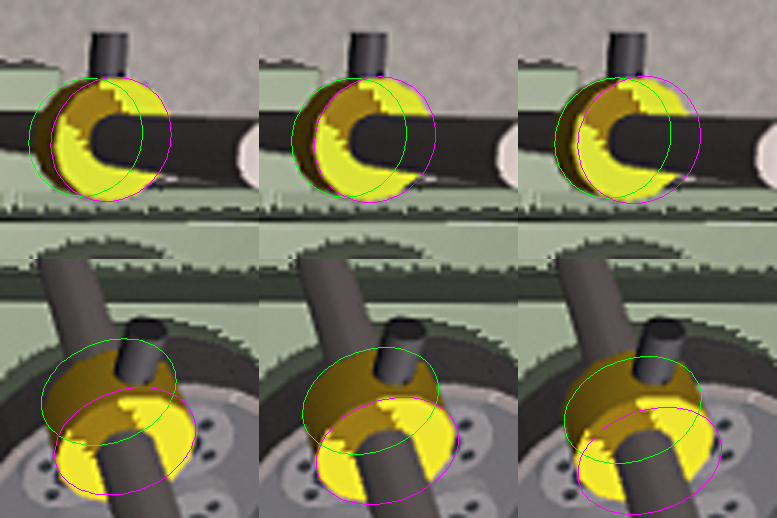

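View pics/ovd.png

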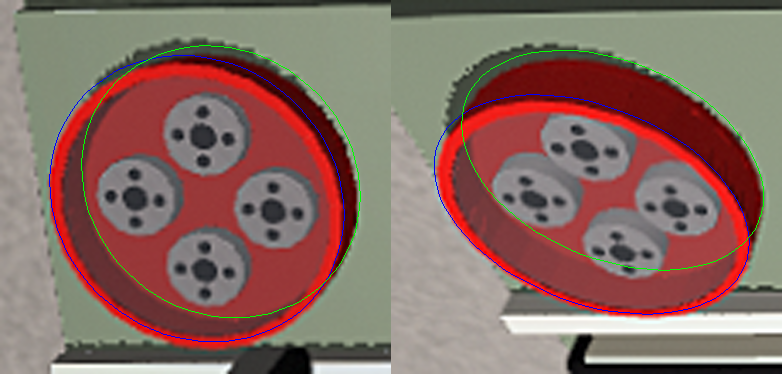

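```bash
cat > push.py <<'E'
from cell import bot
from h import *
S=np.load("S.npy"); q=quat(rot(S[2],(1,0)))
for p in [(.017,-.216,.12),(.017,-.216,.03),(.017,-.06,.03),(-.085,0,.1)]:
    print(p,bot.solve_ik(st2w(S,p)[0],q))
print(bot.solve_ik(st2w(S,(-.085,0,.1))[0],quat(rot(S[2],(-1,0)))))
bot.set_gripper(.6)
print("g",bot.read_gripper_width())
bot.move_pose(st2w(S,(.017,-.216,.12))[0],q)
bot.move_linear(st2w(S,(.017,-.216,.03))[0],.1,until_force=6)
print(bot.read_position(),bot.read_ft_force(),bot.read_clock())
pq=(bot.read_position(),bot.read_tool_rot()); im=bot.camera("wrist")
cv2.imwrite("pics/p1.png",im[:,:,::-1]); np.savez("p1",p=pq[0],q=pq[1])
E
python3 push.py
```

```text
(0.017, -0.216, 0.12) [-0.53593568  0.63927693  0.02158461  0.95310401  0.          0.84523819]
(0.017, -0.216, 0.03) [-0.53593568  0.72913692 -0.06332347  0.77833594  0.          0.84523819]
(0.017, -0.06, 0.03) [-0.33586145  0.61239679 -0.29857155  0.65982798  0.          1.04531243]
(-0.085, 0, 0.1) [-0.3343112   0.34074026 -0.54987974  0.68017632  0.          1.04686267]
[-0.3343112   0.34074026 -0.54987974  0.68017632  0.         -2.09472998]
g 0.5989480329178047
[ 0.61564445 -0.28005389  0.03079051] [0.25010934 0.212834   0.04658915] 8.35
```

View pics/p1.png

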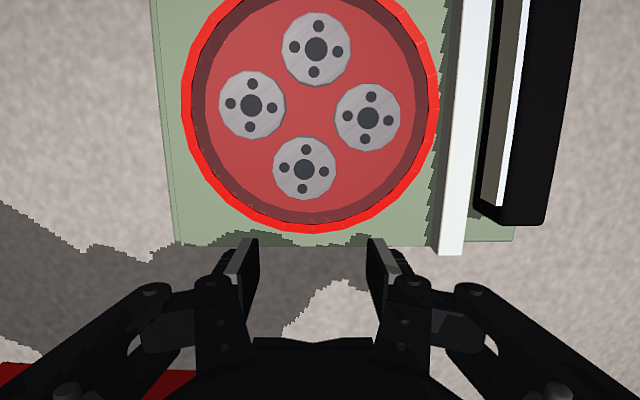

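Dish rim (bottom at about row 232, col 310) is centred between the fingers (cols 250–375), and the lip is clear at col 440. I'll push now.

```bash
cat > push2.py <<'E'
from cell import bot
from h import *
import sys
S=np.load("S.npy"); y=float(sys.argv[1]); n=sys.argv[2]
bot.move_linear(st2w(S,(.017,y,.03))[0],float(sys.argv[3]))
print(bot.read_ft_force(),bot.read_clock())
pq=(bot.read_position(),bot.read_tool_rot()); im=bot.camera("wrist")
cv2.imwrite(f"pics/{n}.png",im[:,:,::-1]); np.savez(n,p=pq[0],q=pq[1])
C=cam(bot,"wrist",pq); t=np.linspace(0,2*np.pi,73)
h=cv2.cvtColor(im,cv2.COLOR_RGB2HSV); m=(((h[...,0]<8)|(h[...,0]>172))&(h[...,1]>215)&(h[...,2]>225)).astype(np.uint8)
m[260:]=0; cs=max(cv2.findContours(m,cv2.RETR_EXTERNAL,cv2.CHAIN_APPROX_NONE)[0],key=cv2.contourArea)
g=onz(C,cs.reshape(-1,2).astype(float),.047); g=R.from_euler('z',-S[2]).apply(g-[S[0],S[1],0])[:,:2]
b=(cs.reshape(-1,2)[:,1]>3)&(cs.reshape(-1,2)[:,1]<235); print("tcp",R.from_euler('z',-S[2]).apply(pq[0]-[S[0],S[1],0]))
from scipy.optimize import least_squares
s=least_squares(lambda v:np.hypot(g[b,0]-v[0],g[b,1]-v[1])-v[2],(.017,y+.05,.05),loss='soft_l1',f_scale=.001); print("dish",s.x)
E
python3 push2.py -.075 p2 .06
```

```text
[-0.31955779 -2.00541859  0.69338185] 10.9
tcp [ 0.01701999 -0.07509864  0.0299872 ]
dish [ 0.02625928 -0.02527991  0.03809111]
```

View pics/p2.png

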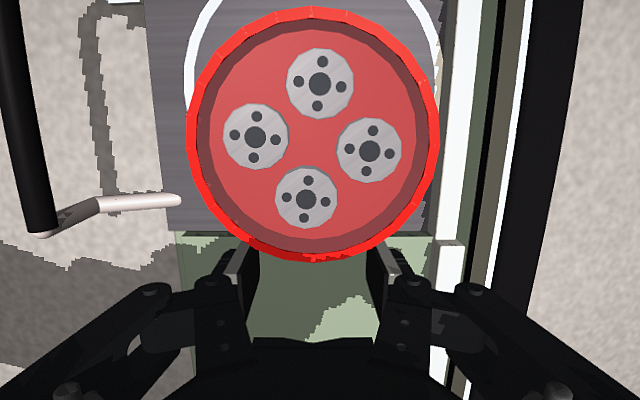

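```bash
cat > dc.py <<'E'
from cell import bot
from h import *
import sys
S=np.load("S.npy"); n=sys.argv[1]; z=np.load(n+".npz"); C=cam(bot,"wrist",(z['p'],z['q']))
from scipy.optimize import least_squares
im=cv2.imread(f"pics/{n}.png"); h=cv2.cvtColor(im,cv2.COLOR_BGR2HSV)
x0,y0,x1,y1=map(int,sys.argv[2:6])
m=np.zeros((400,640),np.uint8); m[y0:y1,x0:x1]=(((h[...,0]<8)|(h[...,0]>172))&(h[...,1]>170)&(h[...,2]>200))[y0:y1,x0:x1]
hu=cv2.convexHull(np.argwhere(m)[:,::-1].astype(np.int32)).reshape(-1,2)
g=onz(C,hu.astype(float),.047); g=R.from_euler('z',-S[2]).apply(g-[S[0],S[1],0])[:,:2]
s=least_squares(lambda v:np.hypot(g[:,0]-v[0],g[:,1]-v[1])-v[2],(.017,-.02,.05),loss='soft_l1',f_scale=.001); print("dish",s.x*1000,"res",np.sqrt(2*s.cost/len(g))*1000)
E
python3 dc.py p2 180 2 450 262;python3 dc.py w1 130 150 238 245
```

```text
dish [ 16.78659151 -21.95603122  49.70310041] res 0.17361981819926492
dish [  16.79728152 -149.84404882   49.41433193] res 0.17653699454763414
```

Dish measured at stand (16.8, −22.0) mm with the TCP at −75.1, so finish at −53.1.

```bash
python3 push2.py -.0531 p3 .03; python3 dc.py p3 180 2 450 262
cat > look.py <<'E'
from cell import bot
from h import *
S=np.load("S.npy")
bot.move_linear(st2w(S,(.017,-.085,.03))[0],.1)
bot.move_linear(st2w(S,(.017,-.085,.11))[0],.15)
bot.move_pose(st2w(S,(-.02,0,.25))[0],quat(rot(S[2],(0,1)))); bot.wait(.1)
pq=(bot.read_position(),bot.read_tool_rot()); im=bot.camera("wrist")
cv2.imwrite("pics/w3.png",im[:,:,::-1]); np.savez("w3",p=pq[0],q=pq[1]); print(bot.read_clock())
cv2.imwrite("pics/w3c.png",cv2.resize(im[90:290,220:460,::-1],None,fx=3,fy=3,interpolation=cv2.INTER_CUBIC))
E
python3 look.py; python3 dc.py w3 255 135 375 246
```

```text
[0.40747715 0.1848489  0.0039253 ] 11.8333
tcp [ 0.0169687  -0.05273495  0.02995545]
dish [ 0.0343476  -0.01360248  0.02453665]
dish [16.61937439  0.68638082 49.69695723] res 0.15140364124870026
14.5083
dish [16.10105357  0.72058326 49.3985629 ] res 0.1937141217890804
```

View pics/w3c.png

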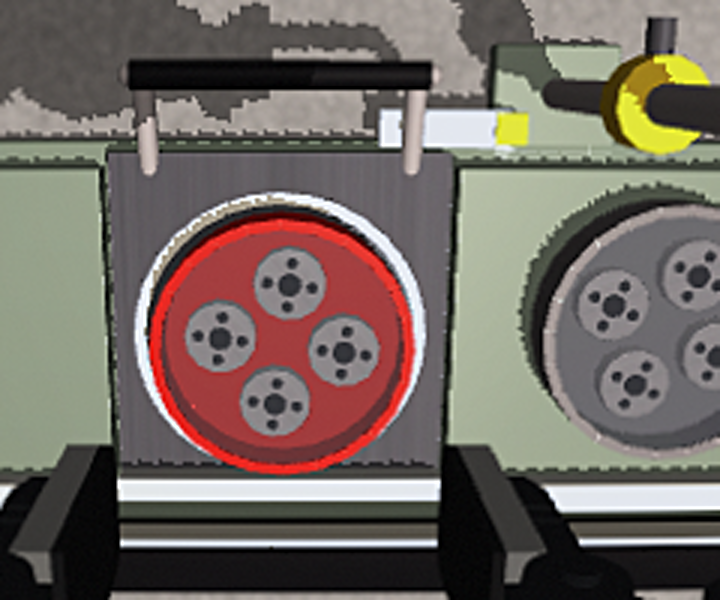

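Dish is in the ring at (16.3, 0.7) mm vs (17, 0). The red rim lies inside the white circle. Collar middle ≈ 111 mm, so tilt ≈ 0.661 rad. Now for the bar.

```bash
cat > grab.py <<'E'
from cell import bot
from h import *
S=np.load("S.npy"); q=quat(rot(S[2],(-1,0)))
# check arc reach
th=.661
for t in(0,.33,th):
    a=np.arctan2(43,165)+t; p=(.08-.17051*np.cos(a),0,.022+.17051*np.sin(a)-.019); print(p,bot.solve_ik(st2w(S,p)[0],q))
bot.set_gripper(.5)
bot.move_pose(st2w(S,(-.085,0,.15))[0],q)
print(bot.move_linear(st2w(S,(-.085,0,.046))[0],.1,until_force=8), bot.read_ft_force())
pq=(bot.read_position(),bot.read_tool_rot()); im=bot.camera("wrist"); im2=bot.camera("side")
cv2.imwrite("pics/g1.png",im[:,:,::-1]); np.savez("g1",p=pq[0],q=pq[1])
bot.set_gripper(0,30); bot.wait(.2)
print(bot.read_gripper_width()*85,bot.read_ft_force(),bot.read_moment(),bot.read_position(),bot.read_clock())
im=bot.camera("wrist"); cv2.imwrite("pics/g2.png",im[:,:,::-1])
E
python3 grab.py
```

```text
(np.float64(-0.08499903550141162), 0, np.float64(0.045999748645822416)) [-0.33431019  0.42149675 -0.60405826  0.54524132  0.         -2.09472897]
(np.float64(-0.06216230545426853), 0, np.float64(0.09714637012613524)) [-0.31132731  0.37851222 -0.49912083  0.69316327  0.         -2.07174609]
(np.float64(-0.0238489005991694), 0, np.float64(0.13823707311363934)) [-0.27681058  0.38818031 -0.35707929  0.82553673  0.         -2.03722936]
False [ 0.46823701  0.8079533  -0.3098862 ]
8.768845023948927 [1.15165836 1.10384769 2.71504823] [ 0.23515758 -0.4572327  -0.05958489] [ 0.47486824 -0.08679105  0.04634977] 18.0917
```

View pics/g2.png

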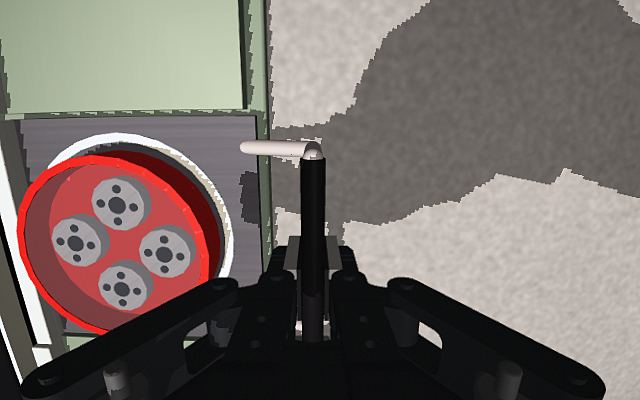

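The bar (cols 300–325) sits between the pads, with a gap of about 9 mm and small forces. Lifting along the arc.

```bash
cat > lift.py <<'E'
from cell import bot
from h import *
S=np.load("S.npy"); r0=.17051; a0=np.arctan2(43,165)
P0=bot.read_position(); np.save("P0",P0)
def off(t): return np.array([-r0*(np.cos(a0+t)-np.cos(a0)),0,r0*(np.sin(a0+t)-np.sin(a0))])
def tgt(t): return P0+R.from_euler('z',S[2]).apply(off(t))
bot.set_gripper(0,45)
print(bot.read_ft_force(),bot.read_gripper_width()*85)
th=np.arcsin((.111-.022)/.145)
for t in np.linspace(0,th,11)[1:]:
    bot.move_linear(tgt(t),.045); print(round(t,3),np.round(bot.read_ft_force(),1),round(bot.read_gripper_width()*85,1))
im=bot.camera("side"); cv2.imwrite("pics/l1.png",im[:,:,::-1])
cv2.imwrite("pics/l1c.png",cv2.resize(im[150:260,250:400,::-1],None,fx=5,fy=5,interpolation=cv2.INTER_CUBIC))
z=bot.camera("wrist"); cv2.imwrite("pics/l1w.png",z[:,:,::-1])
p=bot.read_position(); print(p-tgt(th),bot.read_clock())
np.savez("l1w",p=p,q=bot.read_tool_rot())
E
python3 lift.py
```

```text
[2.48777683 1.84084151 5.01485457] 8.316480535848571
0.066 [ 4.1  0.  -5.5] 7.8
0.132 [ 3.2  0.4 -4.4] 7.6
0.198 [ 0.4 -1.7 -4.6] 8.1
0.264 [-1.6 -2.6 -2.8] 8.3
0.33 [-4.7 -2.3 -0.6] 8.2
0.397 [-6.1 -2.4  1. ] 7.7
0.463 [-7.1 -2.7  2.2] 8.3
0.529 [-8.4 -3.3  3.5] 8.1
0.595 [-8.6 -3.8  6. ] 8.3
0.661 [-10.7  -2.8   7.9] 8.1
[-0.00207765 -0.00039549  0.00108308] 22.4667
```

View pics/l1c.png

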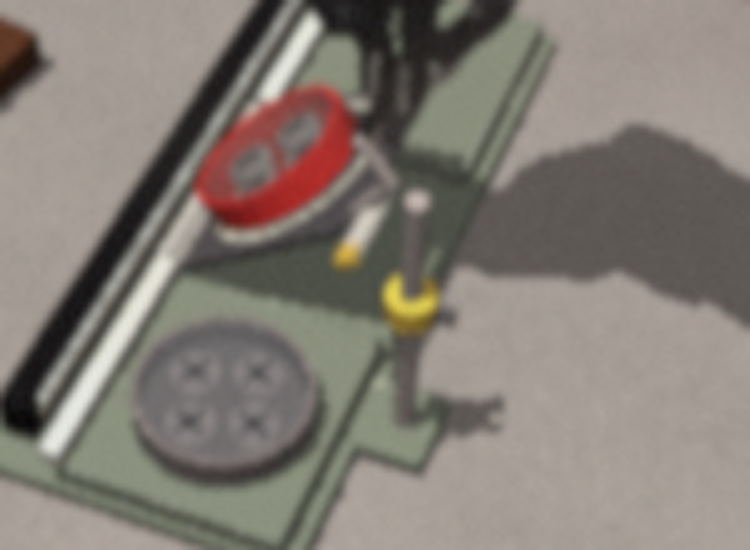

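View pics/l1w.png

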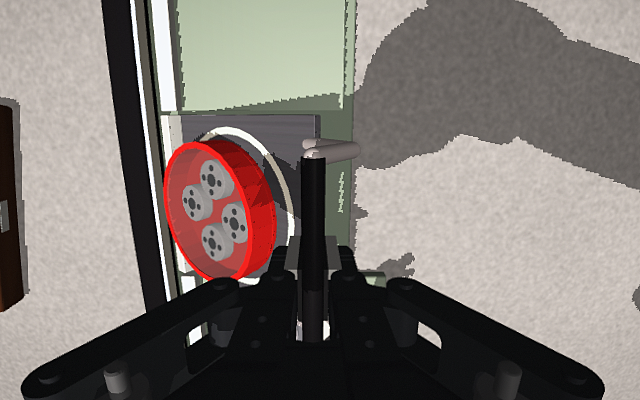

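```bash
cat > chk.py <<'E'
from cell import bot
from h import *
import sys
n=sys.argv[1]
S=np.load("S.npy"); z=np.load(n+".npz"); g=np.load("g1.npz"); P0=np.load("P0.npy")
inv=lambda p:R.from_euler('z',-S[2]).apply(p-np.array([S[0],S[1],0]))
print("P0",inv(P0),"now",inv(z['p']),"rot diff deg",np.degrees((R.from_quat(np.roll(g['q'],-1)).inv()*R.from_quat(np.roll(z['q'],-1))).as_rotvec()))
b=inv(z['p'])+[0,0,.019]-inv(P0)+[0.085-.085,0,0]; 
bar=np.array([-.085,0,.065])+inv(z['p'])-inv(P0); print("bar",bar,"r",np.hypot(bar[0]-.08,bar[2]-.022),"theta",np.arctan2(bar[2]-.022,.08-bar[0])-np.arctan2(43,165))
a=cv2.imread("pics/g2.png"); c=cv2.imread(f"pics/{n}.png")
G=lambda i:cv2.cvtColor(i,cv2.COLOR_BGR2GRAY)
# bar template shift
for box in[(298,158,330,235),(290,235,335,340)]:
    x0,y0,x1,y1=box; r=cv2.matchTemplate(G(c)[y0-8:y1+8,x0-8:x1+8],G(a)[y0:y1,x0:x1],cv2.TM_CCOEFF_NORMED); print(box,cv2.minMaxLoc(r)[1],np.array(cv2.minMaxLoc(r)[3])-8)
def plate(P,t):
    P=np.atleast_2d(P)-[.08,0,.022]; return R.from_euler('y',t).apply(P)+[.08,0,.022]
C=cam(bot,"wrist",(z['p'],z['q'])); Cs=cam(bot,"side")
z1=np.load("w1.npz"); C1=cam(bot,"wrist",(z1['p'],z1['q']))
pt=inv(onz(C1,[(320+218/3.1,80+160/3.1)],.025)[0]); print("pointer flat stand",pt)
pt=np.array([-.065,pt[1],.022])
for t in(.60,.63,.66,.69):
    print(t,"pointer z",plate(pt,t)[0,2],"side",proj(Cs,st2w(S,plate(pt,t)))[0],"corner wrist",proj(C,st2w(S,plate((-.05,.066,.025),t)))[0],"ringtop",proj(C,st2w(S,plate((.017,.058,.025),t)))[0],"barend",proj(C,st2w(S,plate((-.085,.05,.065),t)))[0])
print("collar side",proj(Cs,st2w(S,(-.078,.108,.111))),"posttop",proj(Cs,st2w(S,(-.078,.108,.19))), "pointer flat side",proj(Cs,st2w(S,pt)))
E
python3 chk.py l1w
python3 - <<'E'
import cv2
i=cv2.imread("pics/l1w.png")[95:235,150:370]; cv2.imwrite("pics/l1wc.png",cv2.resize(i,None,fx=3.6,fy=3.6,interpolation=cv2.INTER_CUBIC))
i=cv2.imread("pics/l1.png")[180:240,300:360]; cv2.imwrite("pics/l1cc.png",cv2.resize(i,None,fx=9,fy=9,interpolation=cv2.INTER_CUBIC))
E
```

```text
P0 [-0.08433581 -0.00012544  0.04631831] now [-2.53200581e-02 -1.22222088e-04  1.39623795e-01] rot diff deg [ 0.01999305  0.02213239 -0.28369828]
bar [-2.59842464e-02  3.21311351e-06  1.58305482e-01] r 0.1726610695183779 theta 0.6549598080490517
(298, 158, 330, 235) 0.872118353843689 [ 0 -1]
(290, 235, 335, 340) 0.7799829840660095 [0 0]
pointer flat stand [-0.06455534  0.08961077  0.025     ]
0.6 pointer z 0.10387315864228011 side [320.79895417 203.23535016] corner wrist [312.12645901 317.99003719] ringtop [240.92278092 279.05003147] barend [325.16489055 355.73163512]
0.63 pointer z 0.10742598990162908 side [319.92898148 202.07133054] corner wrist [308.643955   320.92126884] ringtop [239.02762607 280.01450617] barend [317.49940836 360.6408033 ]
0.66 pointer z 0.11090194353614793 side [319.01762527 200.91019079] corner wrist [304.92196581 323.86421015] ringtop [237.06440862 280.9657135 ] barend [309.32232683 365.54665594]
0.69 pointer z 0.11429789142218535 side [318.0656888  199.75327938] corner wrist [300.9578064  326.81319959] ringtop [235.03468943 281.90211059] barend [300.63176697 370.43027968]
collar side [[332.11195822 210.84129928]] posttop [[333.34722471 189.91977102]] pointer flat side [[328.84724495 225.20659528]]
```

View pics/l1wc.png

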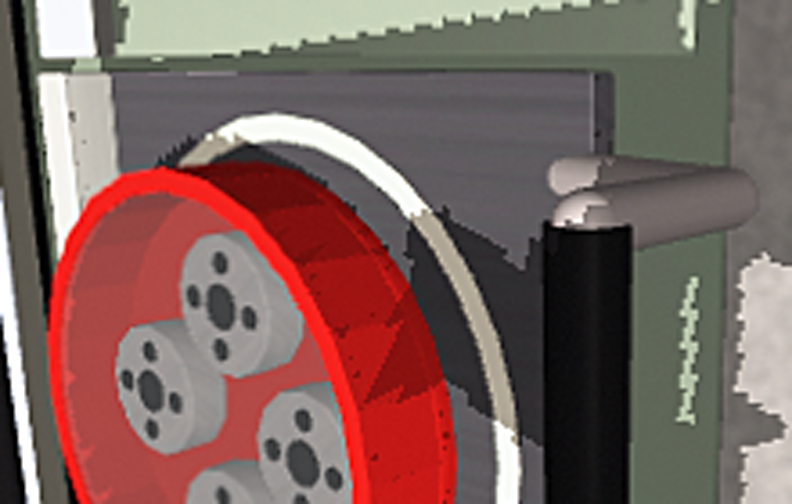

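View pics/l1cc.png

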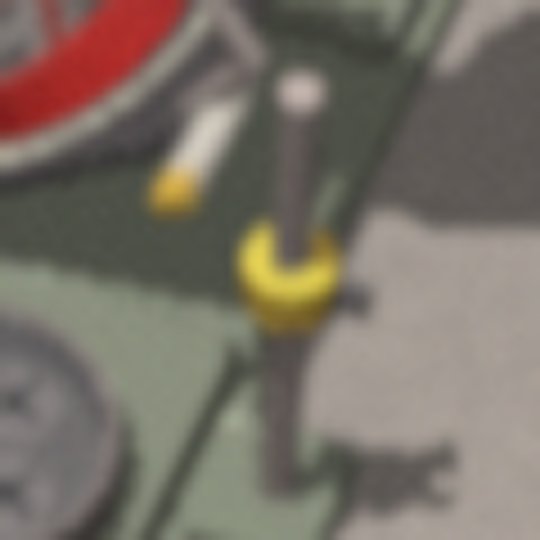

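```bash
sed -i 's/(-.05,.066,.025)/(-.05,-.066,.025)/;s/(.017,.058,.025)/(.017,-.058,.025)/;s/(-.085,.05,.065)/(-.085,-.05,.065)/' chk.py; python3 chk.py l1w | grep pointer
```

```text
pointer flat stand [-0.06455534  0.08961077  0.025     ]
0.6 pointer z 0.10387315864228011 side [320.79895417 203.23535016] corner wrist [311.97652283 114.58752574] ringtop [230.76228537 126.51873635] barend [327.83717977 155.59682412]
0.63 pointer z 0.10742598990162908 side [319.92898148 202.07133054] corner wrist [307.77930878 114.63785364] ringtop [228.52558269 126.63149654] barend [318.53869312 156.696371  ]
0.66 pointer z 0.11090194353614793 side [319.01762527 200.91019079] corner wrist [303.26508041 114.69082999] ringtop [226.20835868 126.74424336] barend [308.51338028 157.81502984]
0.69 pointer z 0.11429789142218535 side [318.0656888  199.75327938] corner wrist [298.42727349 114.7467975 ] ringtop [223.81243202 126.85685451] barend [297.7473229  158.95032715]
collar side [[332.11195822 210.84129928]] posttop [[333.34722471 189.91977102]] pointer flat side [[328.84724495 225.20659528]]
```

Estimates of tilt: 0.655 (kinematics), ~0.66 (side view), ~0.65 (wrist view); target 0.661. I'll nudge it up about 1 mm, settle and hold.

```bash
cat > hold.py <<'E'
from cell import bot
from h import *
S=np.load("S.npy"); r0=.17051; a0=np.arctan2(43,165); P0=np.load("P0.npy")
def off(t): return np.array([-r0*(np.cos(a0+t)-np.cos(a0)),0,r0*(np.sin(a0+t)-np.sin(a0))])
def tgt(t): return P0+R.from_euler('z',S[2]).apply(off(t))
bot.move_linear(tgt(.668),.02); print(bot.read_clock())
for i in range(9):
    bot.wait(.5)
    if i%3==0: print(bot.read_position(),np.round(bot.read_ft_force(),1))
im=bot.camera("side"); cv2.imwrite("pics/l2.png",im[:,:,::-1]); p=bot.read_position(); q=bot.read_tool_rot()
cv2.imwrite("pics/l2w.png",bot.camera("wrist")[:,:,::-1]); np.savez("l2w",p=p,q=q)
i=im[180:240,300:360,::-1]; cv2.imwrite("pics/l2cc.png",cv2.resize(i,None,fx=9,fy=9,interpolation=cv2.INTER_CUBIC))
i=cv2.imread("pics/l2w.png")[95:235,150:370]; cv2.imwrite("pics/l2wc.png",cv2.resize(i,None,fx=3.6,fy=3.6,interpolation=cv2.INTER_CUBIC))
print(bot.read_clock())
E
python3 hold.py; python3 chk.py l2w | head -3
```

```text
22.7167
[ 0.53363908 -0.07550038  0.14031256] [-10.6  -2.3   9.4]
[ 0.53368562 -0.07550357  0.14033992] [-11.5  -2.2   8.6]
[ 0.53368858 -0.07548563  0.14032536] [-10.   -2.4   8.2]
27.3167
P0 [-0.08433581 -0.00012544  0.04631831] now [-2.44666973e-02 -1.07742959e-04  1.40316303e-01] rot diff deg [ 0.01829328  0.02541204 -0.29422885]
bar [-2.51308856e-02  1.76922430e-05  1.58997990e-01] r 0.17268744126265662 theta 0.6613225469732218
(298, 158, 330, 235) 0.8676497340202332 [ 0 -1]
```

View pics/l2cc.png

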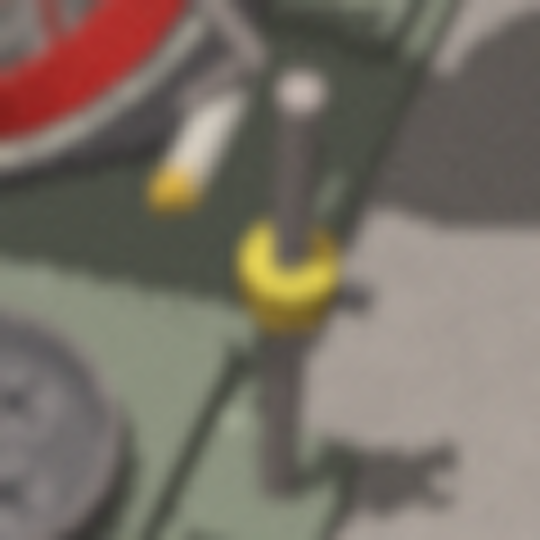

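View pics/l2wc.png

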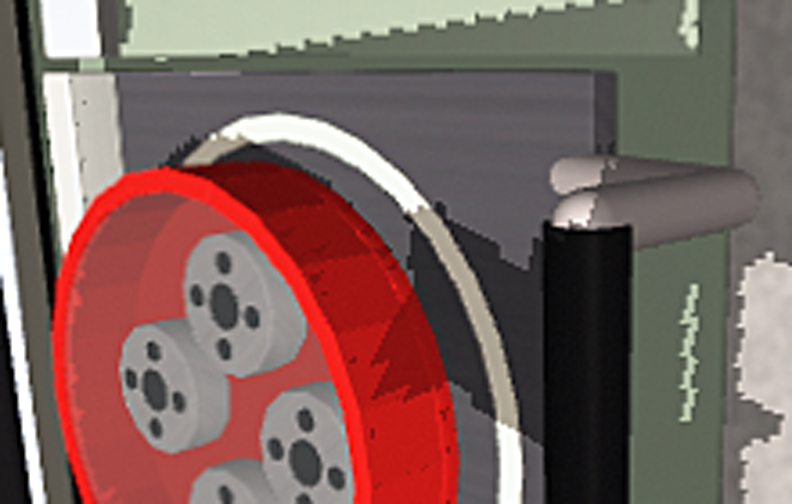

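Held 4.6 s with the position steady to 0.1 mm. The pointer at crop (173,192) and the collar at (288,272) match their projections for 111 mm. Lowering.

```bash
cat > low.py <<'E'
from cell import bot
from h import *
S=np.load("S.npy"); r0=.17051; a0=np.arctan2(43,165); P0=np.load("P0.npy")
def off(t): return np.array([-r0*(np.cos(a0+t)-np.cos(a0)),0,r0*(np.sin(a0+t)-np.sin(a0))])
def tgt(t): return P0+R.from_euler('z',S[2]).apply(off(t))
for t in np.linspace(.668,.03,11)[1:]:
    bot.move_linear(tgt(t),.045); 
print(np.round(bot.read_ft_force(),1),bot.read_position()-tgt(.03))
print(bot.move_linear(tgt(0),.015)); print(np.round(bot.read_ft_force(),1),bot.read_position()-P0)
print(bot.move_linear(tgt(-.012),.01,until_force=5)); bot.wait(.2); print(np.round(bot.read_ft_force(),1),bot.read_position()-P0,bot.read_clock())
p=bot.read_position(); q=bot.read_tool_rot()
cv2.imwrite("pics/d1.png",bot.camera("wrist")[:,:,::-1]); np.savez("d1",p=p,q=q)
E
python3 low.py
```

```text
[-4.6 -2.4 -1.8] [7.88380012e-05 8.91978753e-05 2.40899204e-04]
False
[-4.  -1.1  1.2] [0.00011808 0.00012034 0.0004151 ]
True
[-1.1 -0.2  6.9] [9.67102874e-05 7.89360615e-05 3.19123531e-04] 32.1333
```

View pics/d1.png

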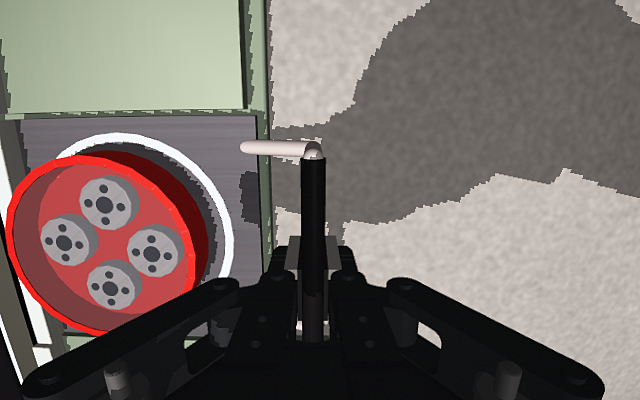

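The plate is flat and the bar is back where it started. The dish has moved a few mm towards the lip (left rim col 6 vs 18 before). Release and measure.

```bash
cat > rel.py <<'E'
from cell import bot
from h import *
S=np.load("S.npy"); q=quat(rot(S[2],(-1,0)))
bot.set_gripper(.45); print(bot.read_ft_force())
p=bot.read_position(); bot.move_linear(p+[0,0,.1],.12)
bot.move_pose(st2w(S,(-.02,0,.25))[0],quat(rot(S[2],(0,1)))); bot.wait(.1)
pq=(bot.read_position(),bot.read_tool_rot()); im=bot.camera("wrist")
cv2.imwrite("pics/w4.png",im[:,:,::-1]); np.savez("w4",p=pq[0],q=pq[1]); print(bot.read_clock())
cv2.imwrite("pics/w4c.png",cv2.resize(im[90:290,220:460,::-1],None,fx=3,fy=3,interpolation=cv2.INTER_CUBIC))
E
python3 rel.py; python3 dc.py w4 255 135 375 250
```

```text
[ 0.16720356 -1.55970688  0.06530087]
35.1667
dish [22.9908258   0.75911659 49.455693  ] res 0.24180787169362888
```

View pics/w4c.png

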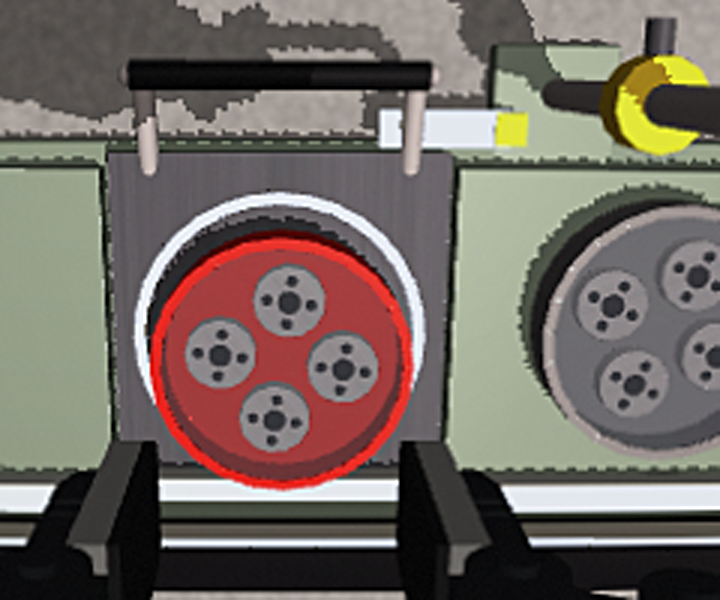

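```bash
python3 - <<'E'
from cell import bot
import numpy as np, cv2
im=bot.camera("side"); cv2.imwrite("pics/end.png",im[:,:,::-1]); a=cv2.imread("pics/side0.png")
d=cv2.absdiff(a,im[:,:,::-1]).max(2)
for n,(x,y,w,h) in dict(grey=(274,213,37,34),ring=(215,360,40,38),plug=(155,292,22,50),tray=(360,105,65,46)).items(): print(n,d[y:y+h,x:x+w].mean().round(1),d[y:y+h,x:x+w].max())
g=cv2.absdiff(cv2.imread("pics/w1.png"),cv2.imread("pics/w4.png")).max(2)
print("wrist grey",g[150:235,400:485].mean(),"collar",g[92:140,418:456].mean(), bot.read_joint_vel().round(3),bot.read_ft_force(),bot.read_clock())
bot.close_job()
E
```

```text
grey 3.4 7
ring 4.4 8
plug 3.9 7
tray 3.4 8
wrist grey 20.609134948096887 collar 35.20888157894737 [-0.001 -0.002  0.003  0.001 -0.     0.002] [-0.49117305 -0.48037743  0.43225572] 35.2167
the job is handed in; nothing more can be done
```

View pics/end.png

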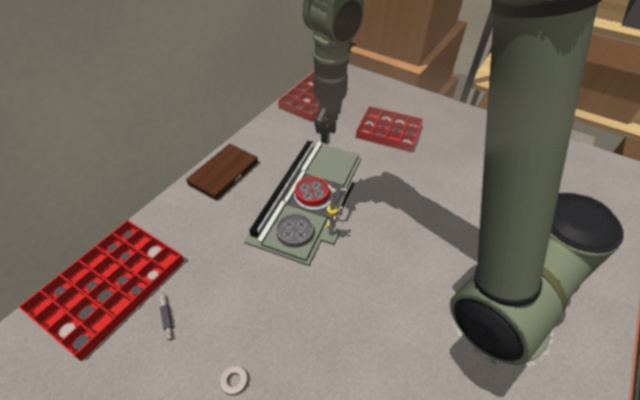

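The job is done and handed in at about 35 s. The one thing short of ideal is that the dish finished about 6 mm off the ring's centre.

- **Slide:** I pushed the red dish off the right-hand shelf with two spread fingertips, never lifting it. It stopped within about 1 mm of the ring centre.
- **Lift and hold:** I gripped the bar and raised the plate to about 0.66 rad, held it for 4.6 s, and it moved less than 0.1 mm. The collar middle measured about 111 mm. The arm's position and the side view put the pointer at 111 mm, and the wrist view read about 1 mm lower before a final 1 mm raise.
- **Lower and release:** I lowered the plate until it touched down flat, opened the gripper and moved clear.

**Dish position:** while the plate was tilted the dish slid 6 mm to the lip. It ended at stand (23.0, 0.8) mm against the ring centre (17, 0). That is inside the ring's 116 mm outer circle by about 2 mm, but it covers part of the white band on the hinge side. I did not nudge it back.

**Bystanders:**
- In the side view, the grey dish, both gauges and a red tray beside the stand (I had assumed it was the task's tray) showed no change beyond image noise.
- I did not compare the other red trays numerically, but they look unmoved in the last picture.
- A before/after comparison of the wrist images around the collar and grey dish showed differences (mean 35 and 21 grey levels). The two camera poses were slightly different, so that check was inconclusive. Both look unmoved by eye, and a wrist picture taken just before the bar was gripped looks the same as the final one.

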